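Unlock the blue sample canister with the ring pick

ROBOT

A 7-joint arm with a two-finger parallel gripper is mounted at the origin on the work surface. World frame = base frame: x ahead of the robot, y to its left, z up, the work surface at z = 0. Lengths are in m, angles in rad, forces in N, time in s.
With the tool pointing down it reaches from about 0.4 to 0.85 m from the base axis. Payload 10.4 kg.
Tool frame: the origin (TCP) lies where the fingers leave the gripper's body, on its centre line; the fingertips stand 73 mm ahead of it and the grasp point (between the pads) lies 54 mm ahead of it; z points along the fingers, y is the direction in which the jaws open and shut (so a half turn about z gives the same grasp; the last joint's range is limited). The gripper opens to 85 mm and grips with 20 to 120 N. Pads are 22 mm wide; open, the fingers measure 114 mm over their backs; the gripper's body (76 mm by 85 mm) begins 54 mm behind the grasp point. The pads swing forward as they close: fully open they stand 13 mm farther back than shut.
Start: joints at [-1.285, 0.332, -0.065, 1.46, 0.022, 1.35, -0.088], TCP at [0.19, 0.595, 0.304] pointing down, gripper open.
Joint ranges: [-2.6, 2.6], [-0.5, 2.12], [-1.47, 1.34], [0.16, 2.42], [-1.27, 4.41], [0.06, 2.06], [-2.6, 2.6]. Speed limits (rad/s): [2.22, 2.22, 2.79, 2.79, 3.14, 3.14, 3.14].

INTERFACE

Orientations are given as a unit quaternion [x, y, z, w].
In Python, from workcell import get_obs, camera, camera_model, hand_in gives the robot as it stands.
- The arm moves only by the shell command python3 -m crank 'ROWS' [FORCE]. ROWS is text: rows parted by semicolons, each of 7 numbers parted by spaces: the shift along the tool's x, y, z in units of 40 mm (1.0 is 40 mm), then the turn, a rotation vector about the tool's x, y, z in units of 8 degrees (1.0 is 8 degrees), then the finger opening in mm, from 0 to 85.4. In form: x y z ax ay az jaw; .... A call has exactly 10 rows; each row shifts and turns the pose as measured when the row begins, along the tool's axes as they then stand; what a row does not reach is not made up. A row lasts 1/10 s, in which the tool goes at most 50 mm and 8.59 degrees, less where a joint would pass 70% of its speed; a pose out of reach is approached as far as the arm can. A call is refused whole if a number of a shift passes 1 or a number of a turn 1, either way. A call with a gripper value outside its range is refused whole. The fingers move at their own pace and stop on an object; FORCE is the grip in N (left out, the last holds). Time passes only in rows, so rows that do not move let the fingers close, or fill a call up. It gives the time, the measured TCP pose, the force and the opening at its end, in the units of the state.
- get_obs(): the state, without advancing time (a new reading comes with each control period).
- camera(name): name is "scene" or "top" or "wrist"; returns (picture, depth): 384x512x3 uint8, red, green, blue; 384x512 float32, m along the optical axis (not along the pixel's ray), 0 where there is no reading.
- camera_model(name): a dict with "fx", "fy", "cx", "cy" (pixels), "position" and "rotation" of the camera in the world; the wrist camera has in their place "hand_eye" (4x4, takes a point from camera to tool coordinates, whose origin is the TCP and whose axes are the flange's). Camera axes: x right, y up, looking along -z (the intrinsics and any distortion apply to the point x, -y, -z); pixel columns grow to the right and rows downward; lengths in m; the calibration is good to about 2 mm. A picture is of the moment at which its call begins: read the wrist's pose just before it. camera_model takes no time and is no camera call.
- hand_in(): hands the job in, once; it reports no verdict.
The state is a dict: "clock": time; "joint_pos": joint angles; "joint_velocities": joint speeds; "tau": joint torques, N m; "position": TCP position; "ee_rot": TCP orientation; "ft_force": force on the tool from outside, world axes, zero at the start; "torque": the same for the moment, N m; "grip_width": opening from 0.0 (shut) to 1.0 (fully open).
Only numpy, scipy, OpenCV 4.12 (cv2) and the standard library are available. Lean on these libraries where they do the work, as an engineer would, in place of code of your own. Each camera call takes 0.05 s, during which the arm holds its last target.

TASK

Unlock the blue-lidded sample canister: take the pick from the tray, put its tip under the orange tail of that canister's split ring and lift the ring out of its groove until the tail is about 4 cm higher than before, without the arm or gripper touching the ring. Then set the pick down in the tray again (lower it, do not drop it), leaving the ring standing open and the red-lidded canister's ring seated.

Things in the scene. Friction and masses are not known exactly. Their poses are not given: they have to be found in the camera images.
- pick: Pick lying in the tray: green handle with two black bands, dark steel tip pointing roughly away from the robot. Origin: centre of the handle's underside; x towards the tip, z up. Handle 90 mm long (x +-45), 18 wide (y), 28 high. A 6 mm shank leads to the flat tip: x 81 to 105, 10 wide, z 8 to 12. About 80 g; grip the handle at the origin from above across its width, some 30 N.
- blue_ring: Split ring, dark wire, 77 mm dia, in the top groove of the fixed white canister (92 by 66 mm) with BLUE lid and band. Origin: hinge pin at its heel, on the far side, 61 above the table. Seated: z up, -x crosses the canister to the tail, an orange tab x -116.5 to -90.5, 14 wide, 5 thick (z +-2.5), over air (wall at x -84.5). A lift of 0.6 N swings the ring up about its y axis; it stays where left.
- red_ring: The same ring, origin and axes, on an equal canister with RED lid and band: a bystander that must stay seated (z up). The canisters may change places.
- tray: Fixed shallow aluminium instrument tray, outside 260 mm (x) by 160 (y), rim 13 high, walls and floor 3 thick. Origin: centre of its underside, on the table; the pick lies on its floor, 3 above the table.
There are look-alikes about, which are no part of the job. Several things look just like the pick: the one meant starts farthest from the robot's base.

How it is judged:
By the outcome, as a careful person would: the job done as asked, in the order asked, and still so for the second after the job is handed in, with the robot touching nothing.
It also fails if it takes over 58 s, if anything falls off the work surface, if the arm or the gripper's body presses on something with over 40 N, if the wrist force passes 120 N, or if a joint passes its speed limit or range.

## Working session

There is one attempt and no reset: what is moved stays moved. The work goes in short steps, Python scripts to look and compute and a shell command to move; the robot and the scene stay as the last step left them, time stands still between calls to the robot, and variables do not carry over. Pictures are saved under pics/ and viewed, and the job is handed in when it is done.

```bash
mkdir -p pics; ls
cat > h.py <<'E'
import numpy as np, cv2
from workcell import get_obs, camera, camera_model, hand_in
from scipy.spatial.transform import Rotation as R
def snap(n,f):
    o=get_obs(); im,d=camera(n); cv2.imwrite(f'pics/{f}.png',im[:,:,::-1]); np.savez(f'pics/{f}.npz',im=im,d=d,p=o['position'],q=o['ee_rot'],n=n); return im,d
def crop(f,r0,r1,c0,c1,k):
    im=cv2.imread(f'pics/{f}.png')[r0:r1,c0:c1]; cv2.imwrite(f'pics/{f}_c{r0}_{c0}.png',cv2.resize(im,None,fx=k,fy=k,interpolation=cv2.INTER_CUBIC))
def pose(f):
    z=np.load(f'pics/{f}.npz'); n=str(z['n']); m=camera_model(n)
    if n=='wrist':
        T=np.eye(4);T[:3,:3]=R.from_quat(z['q']).as_matrix();T[:3,3]=z['p'];T=T@np.array(m['hand_eye'])
    else:
        T=np.eye(4);T[:3,:3]=np.array(m['rotation']);T[:3,3]=m['position']
    return z,m,T
def px(f,u,v,zp=None):
    z,m,T=pose(f)
    K=np.array([[m['fx'],0,m['cx']],[0,m['fy'],m['cy']],[0,0,1]])
    dist=np.array(m.get('distortion',np.zeros(5)),float).ravel()
    a=cv2.undistortPoints(np.array([[[u,v]]],float),K,dist)[0,0]
    ray=np.array([a[0],-a[1],-1.0])
    if zp is None: s=float(z['d'][int(round(v)),int(round(u))])
    else:
        w=T[:3,:3]@ray; s=(zp-T[2,3])/w[2]
    return T[:3,:3]@(ray*s)+T[:3,3]
E
python3 - <<'E'
from h import *
print(get_obs())
for n in ['scene','top','wrist']: print(camera_model(n)); snap(n,n+'0')
E
```

```text
pics
{'clock': 0.0, 'joint_pos': array([-1.28460641,  0.33288799, -0.06468163,  1.46094533,  0.02158411,
        1.34990978, -0.08848516]), 'joint_velocities': array([-9.50496442e-04,  6.22643269e-04, -2.48799158e-05,  9.18609221e-04,
        1.62760623e-03,  4.15978904e-05,  1.10365883e-03]), 'tau': array([-5.89664705e-05, -6.25447655e+01,  4.91098012e-02, -3.91602337e+01,
        1.62672799e-02,  9.99895041e-03, -6.21749862e-06]), 'position': array([0.18986438, 0.59517351, 0.30310383]), 'ee_rot': array([ 1.53774804e-01,  9.88105652e-01, -7.23123758e-04, -8.29927797e-05]), 'ft_force': array([-0.53332473, -0.02284896, -0.87925509]), 'torque': array([ 0.02144476, -0.01302097,  0.04017539]), 'grip_width': 0.995604949285177}
{'fx': 458.5402447136798, 'fy': 458.5402447136798, 'cx': 253.92506299828335, 'cy': 187.5958598104378, 'position': array([1.18242238, 0.15025741, 1.02961213]), 'rotation': array([0.19195832, 0.24746504, 0.7457556 , 0.588015  ])}
{'fx': 496.1881996137701, 'fy': 496.1881996137701, 'cx': 245.3103092575539, 'cy': 192.50142419399936, 'position': array([ 0.39315876, -0.04782375,  1.15173526]), 'rotation': array([ 0.03122679, -0.02461451, -0.69731788,  0.71565829])}
{'fx': 268.060368996345, 'fy': 268.060368996345, 'cx': 253.10229455368207, 'cy': 193.335892497837, 'hand_eye': array([[-3.47839777e-04,  9.58401178e-01,  2.85424354e-01,
         7.19150125e-02],
       [ 9.99999922e-01,  3.86782606e-04, -8.00672923e-05,
        -2.10112213e-04],
       [-1.87133763e-04,  2.85424304e-01, -9.58401237e-01,
        -7.09885743e-02],
       [ 0.00000000e+00,  0.00000000e+00,  0.00000000e+00,
         1.00000000e+00]])}
```

```bash
sed -i "s/T\[:3,:3\]=np.array(m\['rotation'\])/T[:3,:3]=R.from_quat(m['rotation']).as_matrix()/" h.py; python3 -c "
import cv2
for n in ['scene0','top0']:
    im=cv2.imread(f'pics/{n}.png'); cv2.imwrite(f'pics/{n}_b.png',cv2.resize(im,(800,600),interpolation=cv2.INTER_CUBIC))"
```

```text
(no output)
```

View pics/top0_b.png

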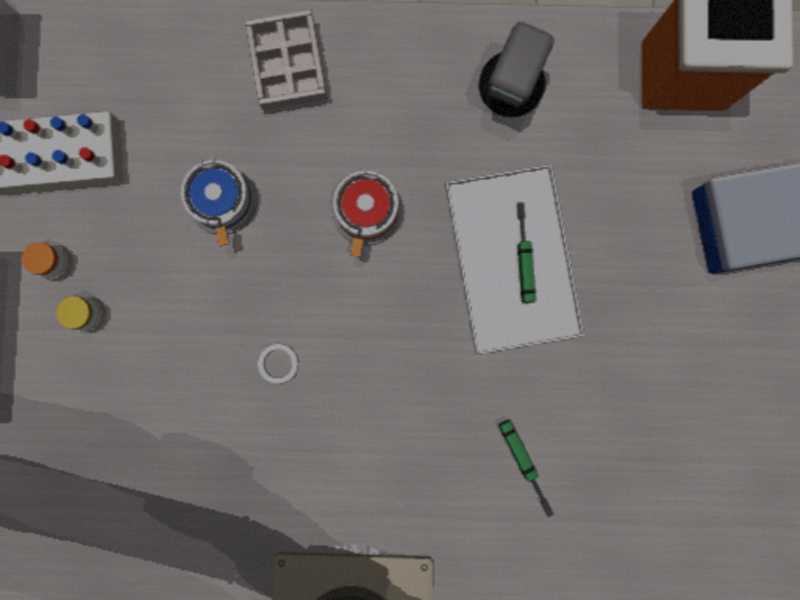

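View pics/scene0_b.png

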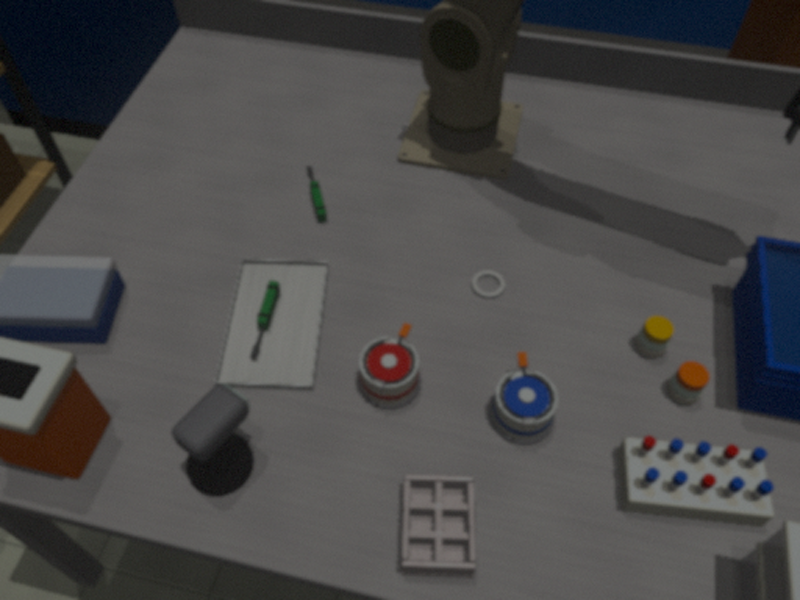

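Two pick look-alikes in the top picture (800×600 scale): one in the tray at (527,270) and one on the table at (520,450). The tray one is farther from the base (base is at the bottom, about (350,600)) and lies in the tray with its tip pointing away, so it is the one meant. The blue canister is at (215,192), with its tail at (222,236).

```bash
python3 -c "
from h import *
crop('top0',100,235,280,380,5.9/1.35)
crop('top0',95,165,105,175,8)
crop('scene0',215,285,305,370,8)"
```

```text
(no output)
```

View pics/top0_c100_280.png

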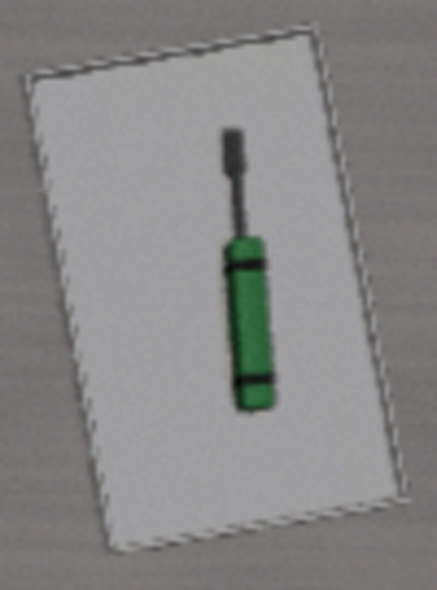

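View pics/top0_c95_105.png

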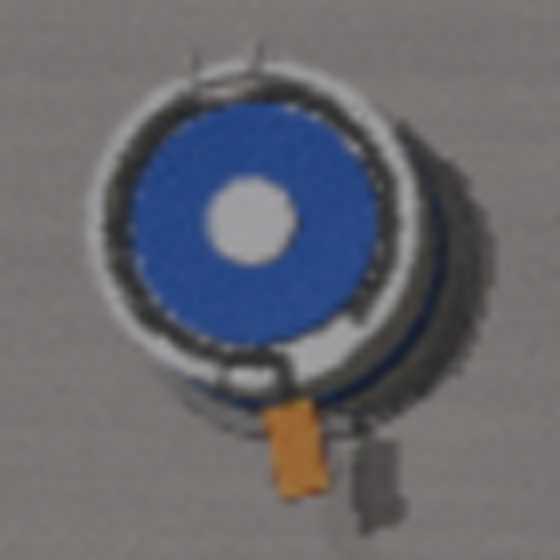

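View pics/scene0_c215_305.png

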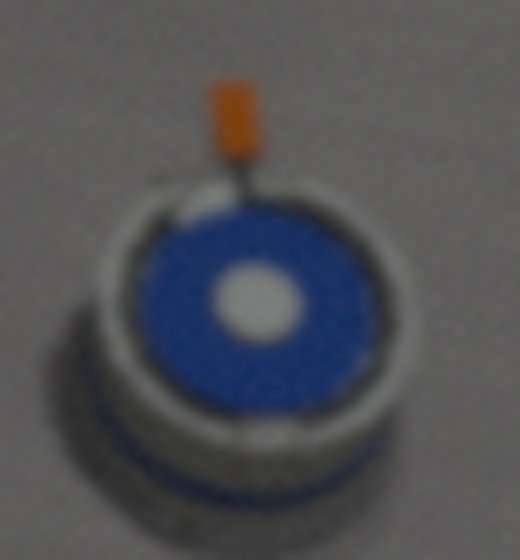

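Run:
```python
from h import *
t=lambda x,y,k,c,r:(c+(x+.5)/k-.5,r+(y+.5)/k-.5)
k=437/100
for n,(x,y),z in [('front',(245,238),.031),('rear',(256,410),.031),('tip',(232,128),.015)]:
    u=t(x,y,k,280,100); print(n,px('top0',*u,z),px('top0',*u))
for n,(x,y) in dict(a=(25,75),b=(316,27),c=(408,500),d=(115,550)).items(): print(n,px('top0',*t(x,y,k,280,100),.013))
for n,(x,y),z in [('t1',(265,408),.0635),('t2',(318,400),.0635),('t3',(328,490),.0635),('t4',(282,500),.0635),('tc',(297,450),.0635),('lid',(252,220),.066),('heel',(226,75),.061)]:
    u=t(x,y,8,105,95); print(n,px('top0',*u,z),px('top0',*u))
for n,(x,y),z in [('s tail',(237,120),.0635),('slid',(258,302),.066),('heel',(268,432),.061)]:
    u=t(x,y,8,305,215); print(n,px('scene0',*u,z),px('scene0',*u))
```

```text
front [ 0.57471633 -0.23951273  0.031     ] [ 0.57559499 -0.24044042  0.02557614]
rear [ 0.48499614 -0.24626721  0.031     ] [ 0.48521912 -0.24674901  0.02827896]
tip [ 0.63603845 -0.2346631   0.015     ] [ 0.63856933 -0.23661002  0.00315489]
a [ 0.66238638 -0.12451583  0.013     ]
b [ 0.6921462  -0.27903118  0.013     ]
c [ 0.44121623 -0.32948478  0.013     ]
d [ 0.41106445 -0.17661907  0.013     ]
t1 [0.57757205 0.20518341 0.0635    ] [0.57792063 0.20566165 0.06144299]
t2 [0.58018104 0.19054443 0.0635    ] [0.58105194 0.19165444 0.0584324 ]
t3 [0.55505768 0.18670057 0.0635    ] [5.64462494e-01 2.00324243e-01 2.83690374e-04]
t4 [0.55194466 0.19934623 0.0635    ] [ 0.5617759   0.21464978 -0.00387815]
tc [0.5660284  0.19578287 0.0635    ] [0.56625611 0.19610376 0.06206653]
lid [0.62984683 0.21051768 0.066     ] [0.63013891 0.21083648 0.06466016]
heel [0.67193893 0.22080425 0.061     ] [0.67178074 0.22065181 0.06161895]
s tail [0.56744219 0.19953532 0.0635    ] [1.18242238 0.15025741 1.02961213]
slid [0.63003927 0.21381486 0.066     ] [0.62898202 0.2139365  0.06415567]
heel [0.66887358 0.22250285 0.061     ] [0.67153094 0.22212901 0.0660121 ]
```

```bash
cat >> h.py <<'E'
def go(p,yaw,verbose=True):
    """p TCP target, yaw deg of pick axis (= -tool x); prints units in current tool axes and in target axes"""
    o=get_obs(); Rc=R.from_quat(o['ee_rot']); a=np.radians(yaw)
    x=np.array([-np.cos(a),-np.sin(a),0]); z=np.array([0,0,-1.]); Rt=R.from_matrix(np.c_[x,np.cross(z,x),z])
    d=np.array(p)-o['position']
    np.set_printoptions(precision=3,suppress=True)
    print('t',round(o['clock'],2),'pos',o['position'],'F',o['ft_force'],'grip',round(o['grip_width'],3))
    print('cur axes units',Rc.inv().apply(d)/.04,' target axes',Rt.inv().apply(d)/.04,'rot units',np.degrees((Rc.inv()*Rt).as_rotvec())/8)
E
python3 -c "
from h import *
go((.50,-.245,.25),4.3)"
```

```text
t 0.15 pos [0.19  0.595 0.303] F [0.27  0.056 0.308] grip 1.001
cur axes units [-13.769 -17.657   1.352]  target axes [ -6.156 -21.529   1.333] rot units [-0.007 -0.001 -2.748]
```

```bash
python3 -m crank '0 0 0 0 0 -0.92 85;0 0 0 0 0 -0.92 85;0 0 0 0 0 -0.91 85;-0.28 -1 0 0 0 0 85;-0.28 -1 0 0 0 0 85;-0.28 -1 0 0 0 0 85;-0.28 -1 0 0 0 0 85;-0.28 -1 0 0 0 0 85;-0.28 -1 0 0 0 0 85;-0.28 -1 0 0 0 0 85' 30
python3 -c "
from h import *
go((.50,-.245,.25),4.3)"
```

```text
clock: 1.15
position: [0.293, 0.3168, 0.299]
ee_rot: [-0.05, 0.999, -0.003, -0.003]
ft_force: [0.7, 0.4, 0.6]
grip_width: 0.993
t 1.15 pos [0.293 0.317 0.299] F [0.657 0.36  0.609] grip 0.993
cur axes units [ -3.753 -14.485   1.282]  target axes [ -4.107 -14.394   1.225] rot units [-0.039 -0.04   0.179]
```

```bash
python3 -m crank '-0.28 -1 0.1 0 0 0.1 85;-0.28 -1 0.1 0 0 0.05 85;-0.28 -1 0.1 0 0 0 85;-0.28 -1 0.1 0 0 0 85;-0.28 -1 0.1 0 0 0 85;-0.28 -1 0.1 0 0 0 85;-0.28 -1 0.1 0 0 0 85;-0.28 -1 0.1 0 0 0 85;-0.28 -1 0.1 0 0 0 85;-0.28 -1 0.1 0 0 0 85' 30
python3 -c "
from h import *
go((.50,-.245,.25),4.3)"
```

```text
clock: 2.15
position: [0.4387, -0.091, 0.2591]
ee_rot: [-0.039, 0.999, -0.001, -0.001]
ft_force: [1.1, 0.2, -0.1]
grip_width: 0.993
t 2.15 pos [ 0.439 -0.091  0.259] F [ 1.115  0.211 -0.088] grip 0.993
cur axes units [-1.226 -3.958  0.229]  target axes [-1.239 -3.954  0.227] rot units [-0.008 -0.013  0.024]
```

```bash
python3 -m crank '-0.3 -1 0.05 0 0 0 85;-0.3 -1 0.05 0 0 0 85;-0.3 -1 0.05 0 0 0 85;-0.3 -0.9 0.05 0 0 0 85;0 0 0 0 0 0 85;0 0 0 0 0 0 85;0 0 0 0 0 0 85;0 0 0 0 0 0 85;0 0 0 0 0 0 85;0 0 0 0 0 0 85' 30
python3 -c "
from h import *
snap('wrist','w1')
go((.53,-.243,.25),4.3)
im=cv2.imread('pics/w1.png'); cv2.imwrite('pics/w1_b.png',cv2.resize(im,(800,600),interpolation=cv2.INTER_CUBIC))"
```

```text
clock: 3.15
position: [0.4995, -0.2511, 0.25]
ee_rot: [-0.039, 0.999, -0.001, -0.001]
ft_force: [-0.4, 1.0, 0.2]
grip_width: 1.0
t 3.2 pos [ 0.5   -0.251  0.25 ] F [0.023 0.556 1.027] grip 0.995
cur axes units [-0.774  0.144  0.   ]  target axes [-0.774  0.146  0.002] rot units [-0.017 -0.012  0.021]
```

View pics/w1_b.png

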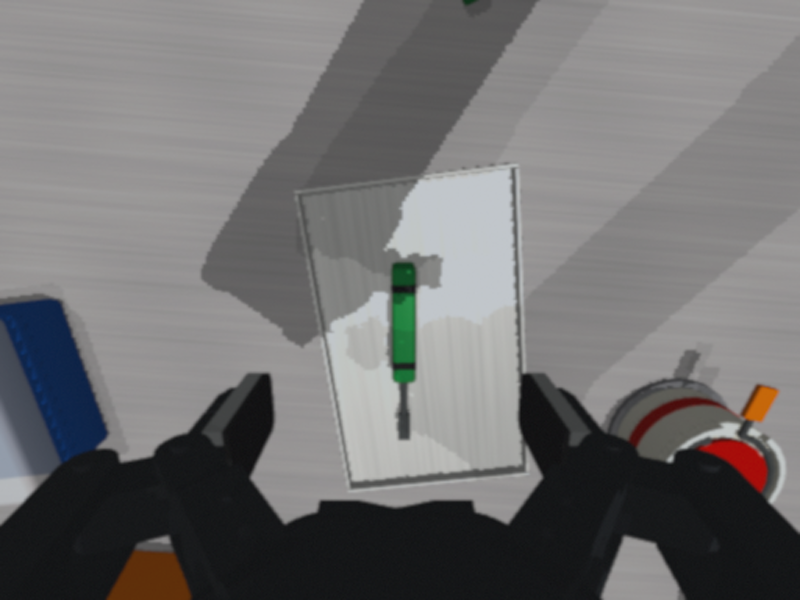

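The wrist picture shows the tray pick, with its green handle from (403,263) to (404,382) and its tip end at (404,439) in 800×600 pixels, nearly vertical in the frame.

Run:
```python
from h import *
for n,x,y,z in [('rear',403,264,.031),('front',404,382,.031),('rear bot',403,264,.01),('tip',404,439,.015)]:
    print(n,px('w1',x*.64,y*.64,z),px('w1',x*.64,y*.64))
```

```text
rear [ 0.48519997 -0.24790912  0.031     ] [ 0.48798591 -0.24747123  0.01690613]
front [ 0.57657097 -0.23956112  0.031     ] [ 0.5759749  -0.23963071  0.03216293]
rear bot [ 0.48935105 -0.24725665  0.01      ] [ 0.48798591 -0.24747123  0.01690613]
tip [ 0.63774569 -0.23417306  0.015     ] [ 0.63664811 -0.23429203  0.01660094]
```

```bash
python3 -m crank '-0.4 0.08 0.3 0 0 0 60;-0.38 0.08 0.8 0 0 -0.06 60;0 0 0.9 0 0 0 60;0 0 0.8 0 0 0 60;0 0 0.5 0 0 0 60;0 0 0.2 0 0 0 60;0 0 0 0 0 0 60;0 0 0 0 0 0 60;0 0 0 0 0 0 60;0 0 0 0 0 0 60' 30
python3 -c "
from h import *
snap('wrist','w2')
go((.5305,-.2435,.081),5)
im=cv2.imread('pics/w2.png'); cv2.imwrite('pics/w2_b.png',cv2.resize(im,(800,600),interpolation=cv2.INTER_CUBIC))"
```

```text
clock: 4.2
position: [0.5352, -0.2399, 0.1108]
ee_rot: [-0.046, 0.999, -0.001, 0.005]
ft_force: [-0.5, 0.5, 0.1]
grip_width: 0.704
t 4.25 pos [ 0.535 -0.24   0.111] F [-0.581 -0.522  1.002] grip 0.701
cur axes units [ 0.133 -0.076  0.745]  target axes [ 0.125 -0.078  0.746] rot units [-0.016  0.066  0.031]
```

View pics/w2_b.png

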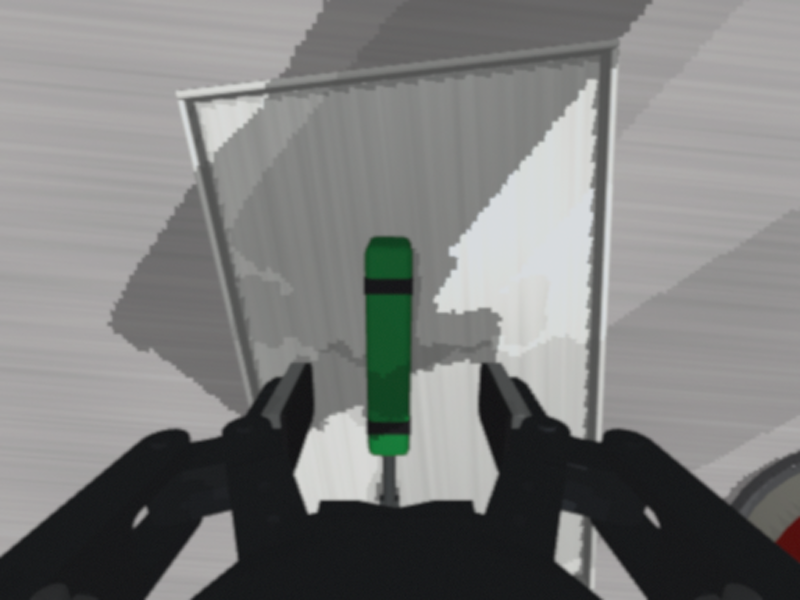

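The fingers straddle the handle (centre at col 389, pad midpoint at col 397). I'll make the small correction, descend and grip.

```bash
python3 -m crank '0.13 -0.08 0.2 0 0.07 0.03 60;0 0 0.3 0 0 0 60;0 0 0.2 0 0 0 60;0 0 0.05 0 0 0 60;0 0 0 0 0 0 60;0 0 0 0 0 0 60;0 0 0 0 0 0 60;0 0 0 0 0 0 60;0 0 0 0 0 0 60;0 0 0 0 0 0 60' 30
python3 -c "
from h import *
go((.5305,-.2435,.081),5)"
```

```text
clock: 5.25
position: [0.5303, -0.2442, 0.079]
ee_rot: [-0.043, 0.999, -0.001, -0.0]
ft_force: [0.7, -0.5, -0.6]
grip_width: 0.705
t 5.25 pos [ 0.53  -0.244  0.079] F [ 0.731 -0.501 -0.559] grip 0.705
cur axes units [-0.005  0.018 -0.051]  target axes [-0.005  0.018 -0.051] rot units [-0.018 -0.001 -0.002]
```

```bash
python3 -m crank '0 0 -0.05 0 0 0 5;0 0 0 0 0 0 5;0 0 0 0 0 0 5;0 0 0 0 0 0 5;0 0 0 0 0 0 5;0 0 0 0 0 0 5;0 0 0 0 0 0 5;0 0 0 0 0 0 5;0 0 0 0 0 0 5;0 0 0 0 0 0 5' 30
python3 -c "
from h import *
go((.5305,-.2435,.081),5)"
```

```text
clock: 6.25
position: [0.5305, -0.2442, 0.0815]
ee_rot: [-0.044, 0.999, -0.001, 0.0]
ft_force: [-0.9, -0.2, 0.9]
grip_width: 0.206
t 6.25 pos [ 0.531 -0.244  0.082] F [-0.888 -0.206  0.892] grip 0.206
cur axes units [-0.001  0.018  0.013]  target axes [-0.001  0.018  0.013] rot units [-0.018  0.003 -0.002]
```

Gripped at about 17.6 mm. Lifting next.

```bash
python3 -m crank '0 0 -0.2 0 0 0 5;0 0 -0.4 0 0 0 5;0 0 -0.6 0 0 0 5;0 0 -0.8 0 0 0 5;0 0 -0.9 0 0 0 5;0 0 -0.9 0 0 0 5;0 0 -0.9 0 0 0 5;0 0 -0.5 0 0 0 5;0 0 -0.2 0 0 0 5;0 0 0 0 0 0 5' 30
python3 -c "
from h import *
go((.44,.11,.30),12.5)"
```

```text
clock: 7.25
position: [0.528, -0.2454, 0.3151]
ee_rot: [-0.041, 0.999, -0.002, 0.002]
ft_force: [-1.4, 0.9, -0.1]
grip_width: 0.205
t 7.25 pos [ 0.528 -0.245  0.315] F [-1.443  0.896 -0.084] grip 0.205
cur axes units [1.462 9.038 0.342]  target axes [0.225 9.152 0.377] rot units [-0.025  0.024 -0.972]
```

```bash
python3 -m crank '0 0.3 0 0 0 -0.4 5;0.03 0.7 0.04 0 0 -0.4 5;0.03 1 0.04 0 0 -0.2 5;0.03 1 0.04 0 0 0 5;0.03 1 0.04 0 0 0 5;0.03 1 0.04 0 0 0 5;0.03 1 0.04 0 0 0 5;0.03 1 0.04 0 0 0 5;0.03 0.8 0.04 0 0 0 5;0.03 0.5 0.03 0 0 0 5' 30
python3 -m crank '0 0.5 0 0 0 0 5;0 0.3 0 0 0 0 5;0 0.1 0 0 0 0 5;0 0 0 0 0 0 5;0 0 0 0 0 0 5;0 0 0 0 0 0 5;0 0 0 0 0 0 5;0 0 0 0 0 0 5;0 0 0 0 0 0 5;0 0 0 0 0 0 5' 30
python3 -c "
from h import *
snap('wrist','w3');snap('scene','s3');snap('top','t3')
go((.44,.11,.30),12.5)
for n in ['w3','s3','t3']:
    im=cv2.imread(f'pics/{n}.png'); cv2.imwrite(f'pics/{n}_b.png',cv2.resize(im,(800,600),interpolation=cv2.INTER_CUBIC))"
```

```text
clock: 8.25
position: [0.4323, 0.0918, 0.2869]
ee_rot: [-0.128, 0.992, -0.005, -0.007]
ft_force: [-0.1, -0.1, -0.8]
grip_width: 0.204
clock: 9.25
position: [0.4193, 0.1282, 0.2824]
ee_rot: [-0.134, 0.991, -0.007, -0.01]
ft_force: [0.2, -0.2, -0.4]
grip_width: 0.206
t 9.4 pos [0.419 0.128 0.282] F [ 0.301  0.67  -0.697] grip 0.204
cur axes units [-0.37  -0.586 -0.442]  target axes [-0.408 -0.561 -0.441] rot units [-0.086 -0.147  0.362]
```

View pics/w3_b.png

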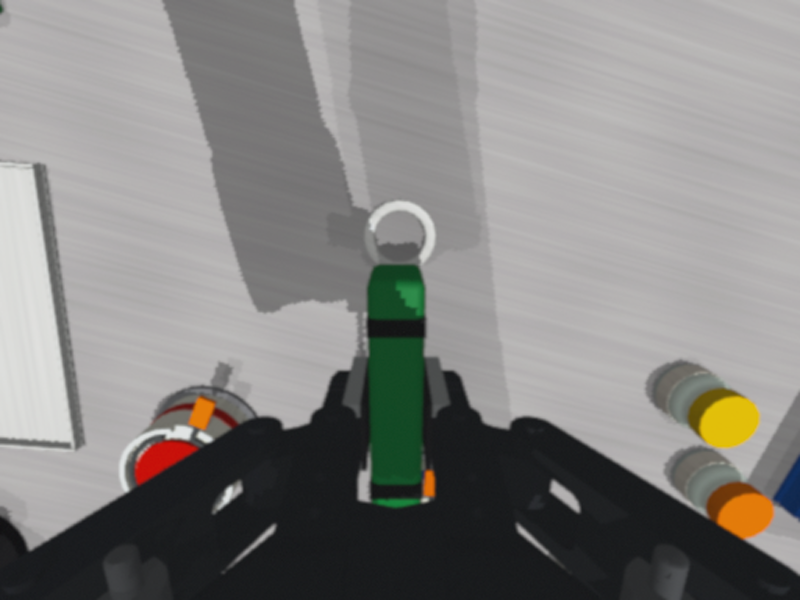

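View pics/s3_b.png

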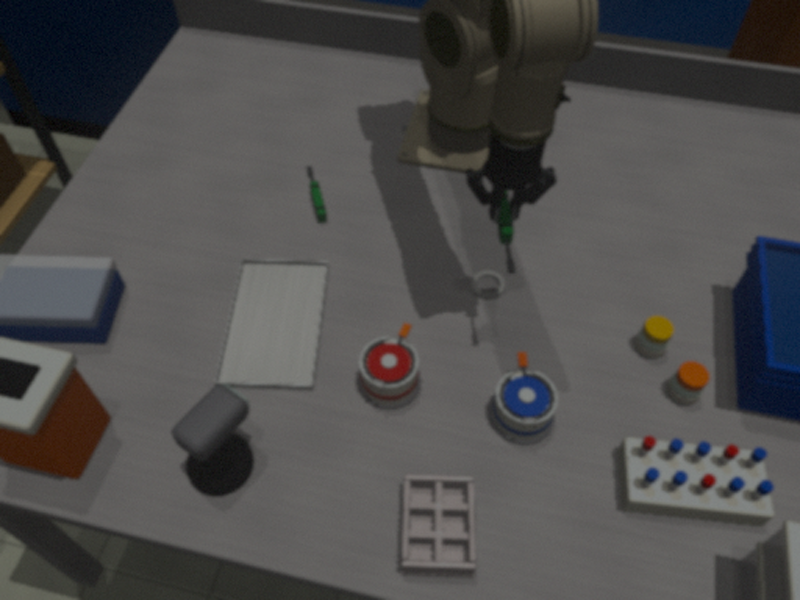

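View pics/t3_b.png

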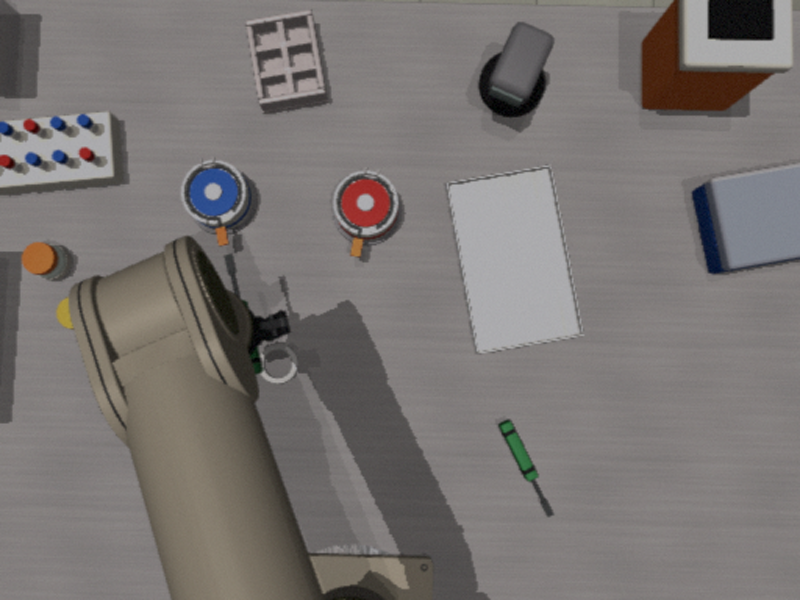

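The wrist view shows the pick held straight, with the blue ring's tail just peeking out at (429,485). The scene view shows the tip at (511,270) and the blue tail at (522,359). Next I go to the pre-insertion pose.

```bash
python3 -c "
from h import *
go((.435,.1685,.15),12.5)"
```

```text
t 9.4 pos [0.419 0.128 0.282] F [ 0.301  0.67  -0.697] grip 0.204
cur axes units [-0.716  0.9    3.285]  target axes [-0.602  0.894  3.309] rot units [-0.086 -0.147  0.362]
```

```bash
python3 -m crank '0 0 0 -0.09 -0.15 0.36 5;-0.1 0.15 0 0 0 0 5;-0.1 0.15 0.3 0 0 0 5;-0.1 0.15 0.6 0 0 0 5;-0.1 0.15 0.6 0 0 0 5;-0.1 0.15 0.6 0 0 0 5;-0.1 0.15 0.6 0 0 0 5;0 0 0.4 0 0 0 5;0 0 0.1 0 0 0 5;0 0 0 0 0 0 5' 30
python3 -c "
from h import *
go((.435,.1685,.15),12.5)"
```

```text
clock: 10.4
position: [0.4353, 0.175, 0.1444]
ee_rot: [-0.115, 0.993, -0.001, -0.001]
ft_force: [-0.1, -0.1, -0.7]
grip_width: 0.21
t 10.4 pos [0.435 0.175 0.144] F [-0.056 -0.106 -0.717] grip 0.21
cur axes units [ 0.046 -0.157 -0.139]  target axes [ 0.043 -0.158 -0.14 ] rot units [-0.019 -0.022  0.091]
```

```bash
python3 -m crank '0.04 -0.15 0.1 -0.02 -0.02 0.09 5;0 0 0.3 0 0 0 5;0 0 0.2 0 0 0 5;0 0 0.1 0 0 0 5;0 0 0 0 0 0 5;0 0 0 0 0 0 5;0 0 0 0 0 0 5;0 0 0 0 0 0 5;0 0 0 0 0 0 5;0 0 0 0 0 0 5' 30
python3 -c "
from h import *
snap('scene','s4');snap('wrist','w4');snap('top','t4')
go((.4713,.1764,.1145),12.5)
crop('s4',160,290,270,400,4.5);crop('t4',90,200,90,200,5)
im=cv2.imread('pics/w4.png'); cv2.imwrite('pics/w4_b.png',cv2.resize(im,(800,600),interpolation=cv2.INTER_CUBIC))"
```

```text
clock: 11.4
position: [0.4366, 0.169, 0.1166]
ee_rot: [-0.109, 0.994, 0.001, 0.002]
ft_force: [0.4, 0.1, -0.2]
grip_width: 0.201
t 11.55 pos [0.437 0.169 0.117] F [-0.688 -0.022 -0.189] grip 0.206
cur axes units [-0.888 -0.006  0.054]  target axes [-0.888 -0.007  0.051] rot units [ 0.016  0.029 -0.005]
```

View pics/s4_c160_270.png

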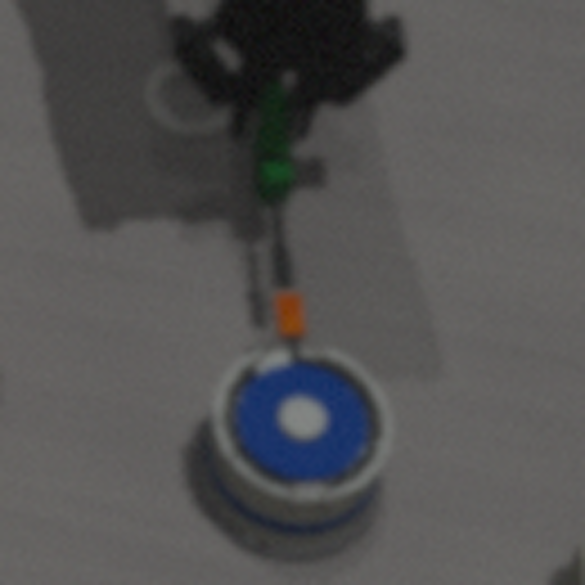

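View pics/t4_c90_90.png

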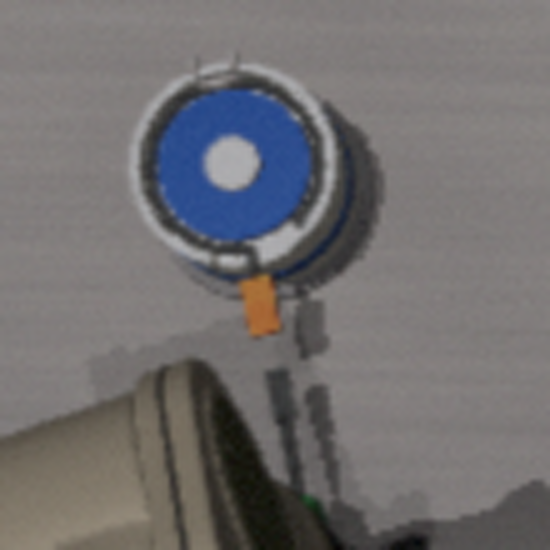

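View pics/w4_b.png

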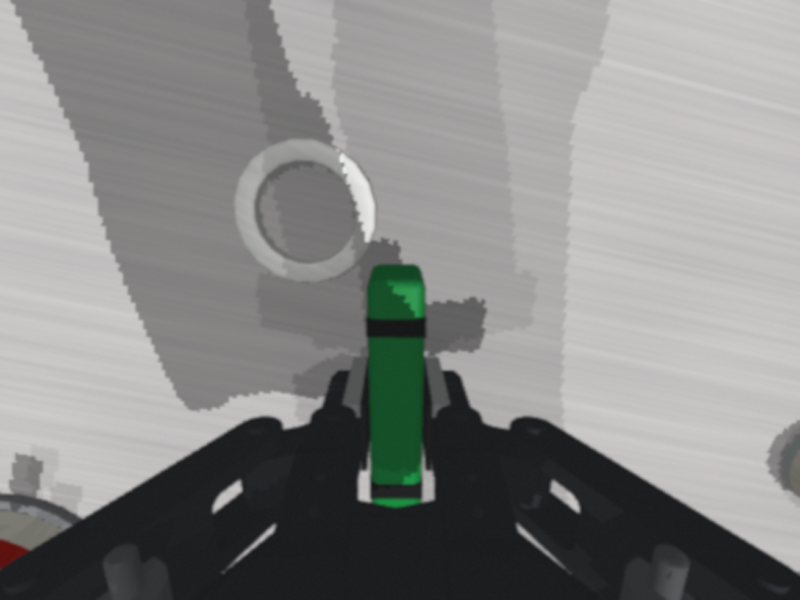

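Run:
```python
from h import *
t=lambda x,y,k,c,r:(c+(x+.5)/k-.5,r+(y+.5)/k-.5)
d=np.array([np.cos(np.radians(12.5)),np.sin(np.radians(12.5))])
tc=np.array([.5665,.1975])
p=get_obs()['position'][:2]; print('tip predicted',p+.105*d)
for n,f,(x,y),k,c,r,z in [('top tip','t4',(278,371),5,90,90,.050),('top tail','t4',(261,307),5,90,90,.0635),('sc tip','s4',(284,287),4.5,270,160,.050),('sc tail','s4',(291,315),4.5,270,160,.0635)]:
    u=t(x,y,k,c,r); w=px(f,*u,z); e=w[:2]-tc; print(n,w,px(f,*u),'along',e@d,'lat',e@[-d[1],d[0]])
```

```text
tip predicted [0.53908642 0.19170233]
top tip [0.53899318 0.18966136 0.05      ] [0.53934214 0.19022963 0.0473637 ] along -0.028551388507348046 lat -0.0016992710253441786
top tail [0.56561483 0.19551491 0.0635    ] [0.56606473 0.19614971 0.06066109] along -0.0012938363377358107 lat -0.001746453995622634
sc tip [0.54171415 0.19423723 0.05      ] [0.5417564  0.19423433 0.0500646 ] along -0.024904519191465288 lat 0.002179211831359132
sc tail [0.56752924 0.19976902 0.0635    ] [0.5681409  0.19971977 0.06446102] along 0.001495951123072601 lat 0.0019924701308969488
```

Both cameras agree that the tip is in line with the tail (lateral offset ≈ 0) and ends 27 mm short of the tail's centre. I'll insert 34 mm.

```bash
python3 -m crank '-0.1 0 0.05 0 0.03 0 5;-0.2 0 0 0 0 0 5;-0.2 0 0 0 0 0 5;-0.2 0 0 0 0 0 5;-0.1 0 0 0 0 0 5;-0.06 0 0 0 0 0 5;0 0 0 0 0 0 5;0 0 0 0 0 0 5;0 0 0 0 0 0 5;0 0 0 0 0 0 5' 30
python3 -c "
from h import *
snap('scene','s5');snap('top','t5')
go((.4713,.1764,.1145),12.5)
crop('s5',160,290,270,400,4.5);crop('t5',90,200,90,200,5)"
```

```text
clock: 12.55
position: [0.4735, 0.177, 0.114]
ee_rot: [-0.109, 0.994, 0.001, -0.0]
ft_force: [1.1, 0.3, -1.3]
grip_width: 0.204
t 12.65 pos [0.474 0.177 0.114] F [-0.136 -0.307 -1.001] grip 0.206
cur axes units [ 0.058 -0.005 -0.011]  target axes [ 0.058 -0.005 -0.011] rot units [ 0.014 -0.005 -0.004]
```

View pics/s5_c160_270.png

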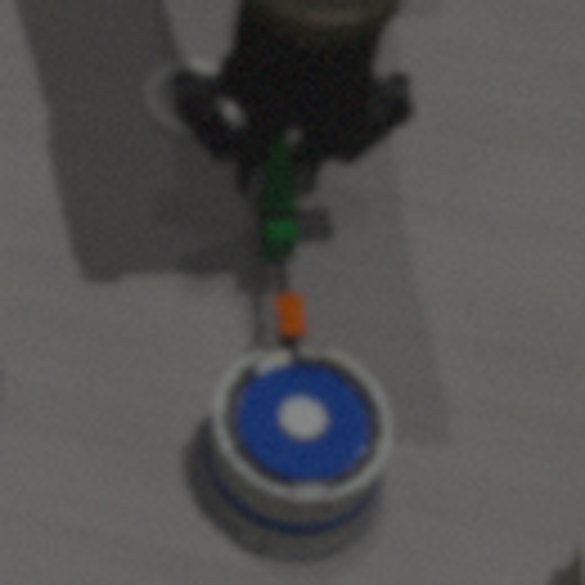

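View pics/t5_c90_90.png

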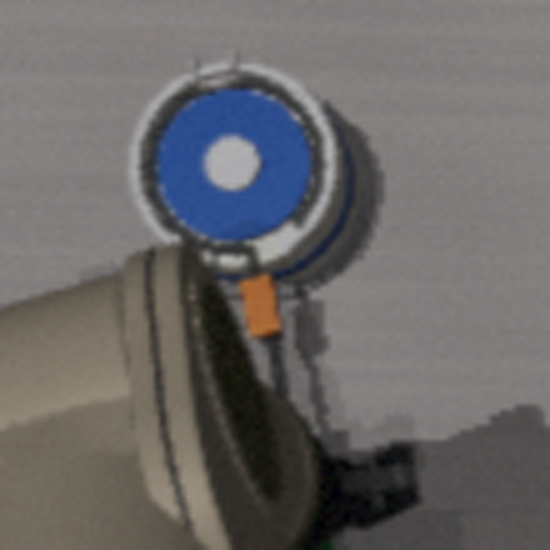

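The tip is under the tail, about 11 mm past its centre and about 8 mm short of the wall. Back off 2 mm, then lift.

```bash
python3 -m crank '0.05 0 -0.05 0 0 0 5;0 0 -0.1 0 0 0 5;0 0 -0.12 0 0 0 5;0 0 -0.12 0 0 0 5;0 0 -0.12 0 0 0 5;0 0 -0.12 0 0 0 5;0 0 -0.1 0 0 0 5;0 0 0 0 0 0 5;0 0 0 0 0 0 5;0 0 0 0 0 0 5' 30
python3 -c "
from h import *
snap('scene','s6');snap('top','t6')
go((.472,.1765,.1625),12.5)
crop('s6',160,290,270,400,4.5);crop('t6',90,200,90,200,5)"
```

```text
clock: 13.65
position: [0.4713, 0.1765, 0.1464]
ee_rot: [-0.109, 0.994, 0.001, -0.0]
ft_force: [-0.0, 0.9, -0.3]
grip_width: 0.205
t 13.75 pos [0.471 0.177 0.146] F [-0.454 -0.22  -1.518] grip 0.204
cur axes units [-0.016 -0.005 -0.402]  target axes [-0.016 -0.006 -0.402] rot units [ 0.017 -0.001 -0.004]
```

View pics/s6_c160_270.png

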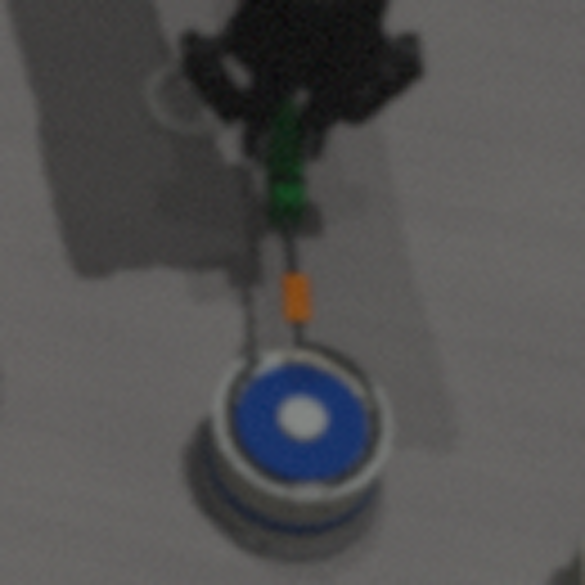

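View pics/t6_c90_90.png

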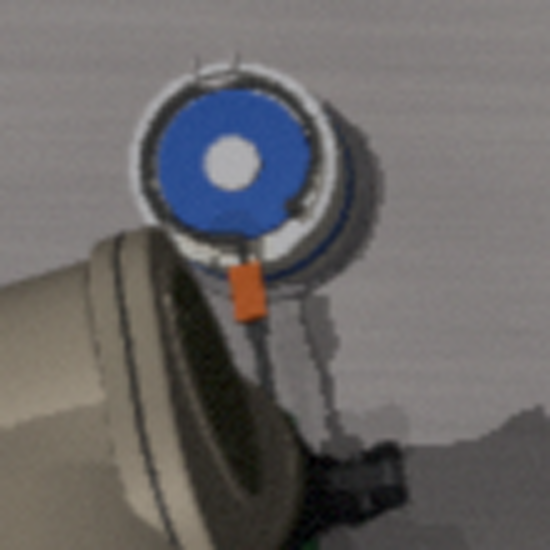

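The tail is rising and the ring is lifting off the groove. I'll measure the height now.

```bash
cat >> h.py <<'E'
def tail(f,r0,r1,c0,c1):
    z,m,T=pose(f); im=z['im'].astype(int); out=[]
    for v in range(r0,r1):
        for u in range(c0,c1):
            r,g,b=im[v,u]
            if r>100 and r>1.6*g and g>b*1.3 and z['d'][v,u]>0: out.append(px(f,u,v))
    out=np.array(out); print(f,len(out),'median',np.median(out,0),'z 10/90',np.percentile(out[:,2],[10,90]))
    return out
E
python3 -c "
from h import *
np.set_printoptions(precision=4,suppress=True)
for f in ['s0','s5','s6']: tail('scene0' if f=='s0' else f,215,240,325,345)
for f in ['top0','t5','t6']: tail(f,135,165,130,155)
"
```

```text
scene0 34 median [0.5675 0.1987 0.0636] z 10/90 [0.062 0.066]
s5 39 median [0.5667 0.1989 0.0645] z 10/90 [0.0624 0.0675]
s6 38 median [0.5702 0.1996 0.0873] z 10/90 [0.0845 0.0907]
top0 1 median [0.5747 0.191  0.0634] z 10/90 [0.0634 0.0634]
t5 45 median [0.568  0.1955 0.0628] z 10/90 [0.0599 0.0647]
t6 64 median [0.5688 0.1969 0.0849] z 10/90 [0.0813 0.0881]
```

```bash
python3 -m crank '0 0 -0.1 0 0 0 5;0 0 -0.12 0 0 0 5;0 0 -0.12 0 0 0 5;0 0 -0.08 0 0 0 5;0 0 0 0 0 0 5;0 0 0 0 0 0 5;0 0 0 0 0 0 5;0 0 0 0 0 0 5;0 0 0 0 0 0 5;0 0 0 0 0 0 5' 30
python3 -c "
from h import *
np.set_printoptions(precision=4,suppress=True)
snap('scene','s7');snap('top','t7')
go((.472,.1765,.1625),12.5)
tail('s7',205,240,325,345);tail('t7',130,165,125,155)
crop('s7',160,290,270,400,4.5)"
```

```text
clock: 14.75
position: [0.4712, 0.1764, 0.1644]
ee_rot: [-0.109, 0.994, 0.001, -0.0]
ft_force: [0.0, -0.1, -2.5]
grip_width: 0.202
t 14.85 pos [0.471 0.176 0.164] F [-0.451 -0.197 -1.089] grip 0.204
cur axes units [-0.02  -0.002  0.049]  target axes [-0.02  -0.002  0.049] rot units [ 0.015 -0.005 -0.005]
s7 38 median [0.576 0.201 0.104] z 10/90 [0.1   0.108]
t7 62 median [0.574 0.198 0.101] z 10/90 [0.098 0.107]
```

View pics/s7_c160_270.png

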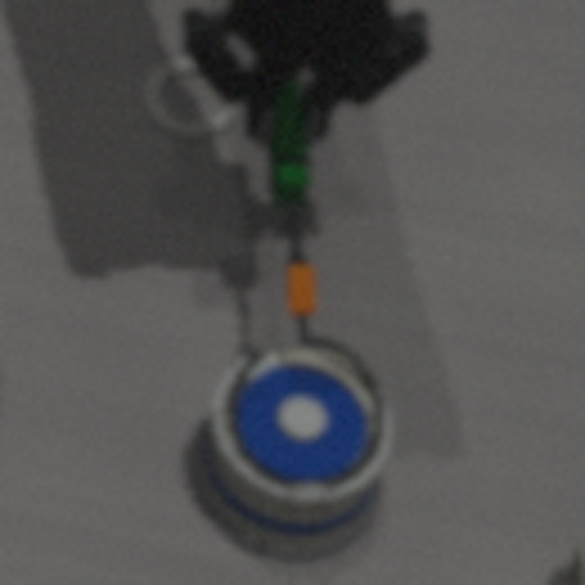

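The tail is up about 39–40 mm (scene 0.104 vs 0.064, top 0.101 vs 0.063). Now lower the tip clear, then withdraw.

```bash
python3 -m crank '0 0 0.1 0 0 0 5;0 0 0.15 0 0 0 5;0.05 0 0.1 0 0 0 5;0.2 0 0 0 0 0 5;0.3 0 0 0 0 0 5;0.3 0 0 0 0 0 5;0.3 0 0 0 0 0 5;0.2 0 0 0 0 0 5;0.1 0 0 0 0 0 5;0 0 0 0 0 0 5' 30
python3 -c "
from h import *
np.set_printoptions(precision=4,suppress=True)
snap('scene','s8');snap('top','t8')
go((.42,.165,.30),5)
tail('s8',205,240,325,345);tail('t8',130,165,125,155)
crop('s8',160,290,270,400,4.5)"
```

```text
clock: 15.85
position: [0.4082, 0.1623, 0.1486]
ee_rot: [-0.109, 0.994, 0.001, -0.001]
ft_force: [-0.5, -0.5, -1.3]
grip_width: 0.204
t 15.95 pos [0.409 0.162 0.149] F [ 0.661 -0.091 -0.422] grip 0.203
cur axes units [-0.278  0.011 -3.784]  target axes [-0.282  0.04  -3.783] rot units [ 0.014 -0.014  0.934]
s8 20 median [0.578 0.202 0.103] z 10/90 [0.101 0.106]
t8 65 median [0.574 0.198 0.102] z 10/90 [0.098 0.107]
```

View pics/s8_c160_270.png

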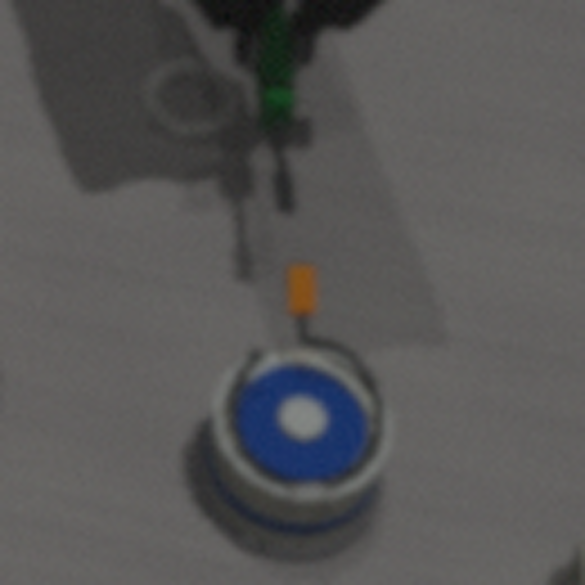

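The pick is clear (tip at (285,205), tail at (300,290) in the crop) and the ring stays up. Next: raise and return to the tray.

```bash
python3 -m crank '0 0 -0.3 0 0 0 5;0 0 -0.6 0 0 0 5;0 0 -0.8 0 0 0 5;0 0 -0.8 0 0 0 5;0 0 -0.6 0 0 0 5;0 -0.2 -0.3 0 0 0.3 5;0 -0.5 0 0 0 0.3 5;0 -0.8 0 0 0 0.3 5;0 -1 0 0 0 0 5;0 -1 0 0 0 0 5' 30
python3 -c "
from h import *
go((.5305,-.2442,.28),5)"
```

```text
clock: 16.95
position: [0.4279, 0.019, 0.2953]
ee_rot: [-0.044, 0.999, -0.0, 0.001]
ft_force: [0.3, 0.4, -0.3]
grip_width: 0.204
t 16.95 pos [0.428 0.019 0.295] F [ 0.288  0.413 -0.29 ] grip 0.204
cur axes units [-1.981 -6.779  0.389]  target axes [-1.982 -6.78   0.381] rot units [-0.004  0.013  0.001]
```

```bash
python3 -m crank '-0.27 -0.9 0.05 0 0 0 5;-0.27 -0.9 0.05 0 0 0 5;-0.27 -0.9 0.05 0 0 0 5;-0.27 -0.9 0.05 0 0 0 5;-0.27 -0.9 0.05 0 0 0 5;-0.27 -0.8 0.05 0 0 0 5;-0.2 -0.6 0 0 0 0 5;-0.1 -0.3 0 0 0 0 5;0 0 0 0 0 0 5;0 0 0 0 0 0 5' 30
python3 -c "
from h import *
go((.5305,-.2442,.10),5)"
```

```text
clock: 17.95
position: [0.518, -0.2522, 0.2808]
ee_rot: [-0.031, 1.0, -0.004, -0.002]
ft_force: [0.2, 1.0, -1.1]
grip_width: 0.202
t 17.95 pos [ 0.518 -0.252  0.281] F [ 0.225  0.967 -1.115] grip 0.202
cur axes units [-0.341  0.214  4.518]  target axes [-0.329  0.173  4.521] rot units [-0.051 -0.027 -0.187]
```

```bash
python3 -m crank '-0.33 0.17 0.2 -0.05 -0.03 -0.18 5;0 0 0.6 0 0 0 5;0 0 0.8 0 0 0 5;0 0 0.8 0 0 0 5;0 0 0.8 0 0 0 5;0 0 0.6 0 0 0 5;0 0 0.3 0 0 0 5;0 0 0.1 0 0 0 5;0 0 0 0 0 0 5;0 0 0 0 0 0 5' 30
python3 -c "
from h import *
go((.5305,-.2442,.0815),5)"
```

```text
clock: 18.95
position: [0.538, -0.2307, 0.1054]
ee_rot: [-0.054, 0.998, 0.005, 0.004]
ft_force: [0.7, -0.7, -0.4]
grip_width: 0.207
t 18.95 pos [ 0.538 -0.231  0.105] F [ 0.716 -0.666 -0.36 ] grip 0.207
cur axes units [ 0.228 -0.322  0.593]  target axes [ 0.216 -0.321  0.597] rot units [0.066 0.058 0.155]
```

```bash
python3 -m crank '0.2 -0.3 0 0.07 0.06 0.15 5;0 0 0.1 0 0 0 5;0 0 0.15 0 0 0 5;0 0 0.15 0 0 0 5;0 0 0.1 0 0 0 5;0 0 0 0 0 0 5;0 0 0 0 0 0 5;0 0 0 0 0 0 5;0 0 0 0 0 0 5;0 0 0 0 0 0 5' 30
python3 -c "
from h import *
snap('top','t9'); snap('scene','s9')
go((.5305,-.2442,.0815),5)
crop('t9',90,240,270,400,4);crop('s9',150,260,120,240,5)"
```

```text
clock: 19.95
position: [0.5322, -0.2453, 0.0863]
ee_rot: [-0.043, 0.999, -0.001, 0.002]
ft_force: [0.4, -0.6, -0.9]
grip_width: 0.203
t 20.05 pos [ 0.532 -0.245  0.086] F [-0.026 -0.64  -1.252] grip 0.203
cur axes units [0.041 0.033 0.12 ]  target axes [0.04  0.033 0.121] rot units [-0.018  0.026 -0.01 ]
```

View pics/s9_c150_120.png

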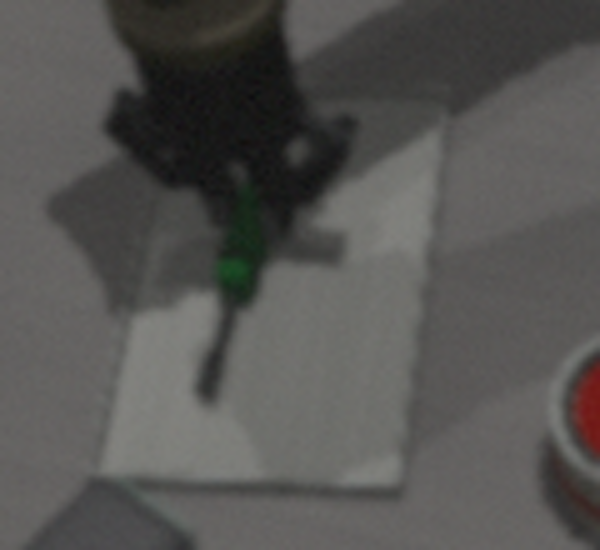

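The pick is level above the tray floor, well inside the rim. I'll lower the last 5 mm slowly.

```bash
python3 -m crank '0 0 0.04 0 0.03 0 5;0 0 0.04 0 0 0 5;0 0 0.03 0 0 0 5;0 0 0.02 0 0 0 5;0 0 0 0 0 0 5;0 0 0 0 0 0 5;0 0 0 0 0 0 5;0 0 0 0 0 0 5;0 0 0 0 0 0 5;0 0 0 0 0 0 5' 30
python3 -c "
from h import *
go((.5305,-.2442,.0815),5)"
```

```text
clock: 21.05
position: [0.5324, -0.2455, 0.0815]
ee_rot: [-0.043, 0.999, -0.001, -0.0]
ft_force: [-0.7, -0.2, 1.7]
grip_width: 0.197
t 21.05 pos [ 0.532 -0.246  0.082] F [-0.722 -0.15   1.684] grip 0.197
cur axes units [0.045 0.037 0.   ]  target axes [0.045 0.037 0.001] rot units [-0.015 -0.003 -0.01 ]
```

The force went from about −1 to +1.7 N at the pickup height, so the pick is resting on the floor. Release.

```bash
python3 -m crank '0 0 0 0 0 0 22;0 0 0 0 0 0 28;0 0 0 0 0 0 36;0 0 0 0 0 0 44;0 0 0 0 0 0 50;0 0 0 0 0 0 50;0 0 0 0 0 0 50;0 0 -0.1 0 0 0 50;0 0 -0.2 0 0 0 50;0 0 -0.3 0 0 0 50' 30
python3 -m crank '0 0 -0.5 0 0 0 50;0 0 -0.8 0 0 0 50;0 0 -0.8 0 0 0 50;0 0 -0.8 0 0 0 50;0 0 -0.8 0 0 0 50;0 0 -0.5 0 0 0 50;0 0 -0.3 0 0 0 50;0 0 0 0 0 0 50;0 0 0 0 0 0 50;0 0 0 0 0 0 50' 30
python3 -c "
from h import *
np.set_printoptions(precision=4,suppress=True)
snap('wrist','w10');snap('scene','s10');snap('top','t10')
go((.5305,-.2442,.0815),5)
tail('s10',205,240,325,345);tail('t10',130,165,125,155)
for n in ['w10','s10','t10']:
    im=cv2.imread(f'pics/{n}.png'); cv2.imwrite(f'pics/{n}_b.png',cv2.resize(im,(800,600),interpolation=cv2.INTER_CUBIC))"
```

```text
clock: 22.05
position: [0.5317, -0.2452, 0.1057]
ee_rot: [-0.043, 0.999, -0.001, -0.001]
ft_force: [-0.6, 0.2, -0.3]
grip_width: 0.583
clock: 23.05
position: [0.5305, -0.2464, 0.3006]
ee_rot: [-0.041, 0.999, -0.001, 0.001]
ft_force: [-0.7, 0.5, 0.0]
grip_width: 0.58
t 23.2 pos [ 0.531 -0.246  0.3  ] F [-0.077 -0.572 -0.495] grip 0.584
cur axes units [0.009 0.066 5.475]  target axes [-0.004  0.053  5.475] rot units [-0.017  0.016 -0.036]
s10 10 median [0.578 0.202 0.103] z 10/90 [0.1   0.105]
t10 66 median [0.574 0.198 0.103] z 10/90 [0.098 0.107]
```

View pics/w10_b.png

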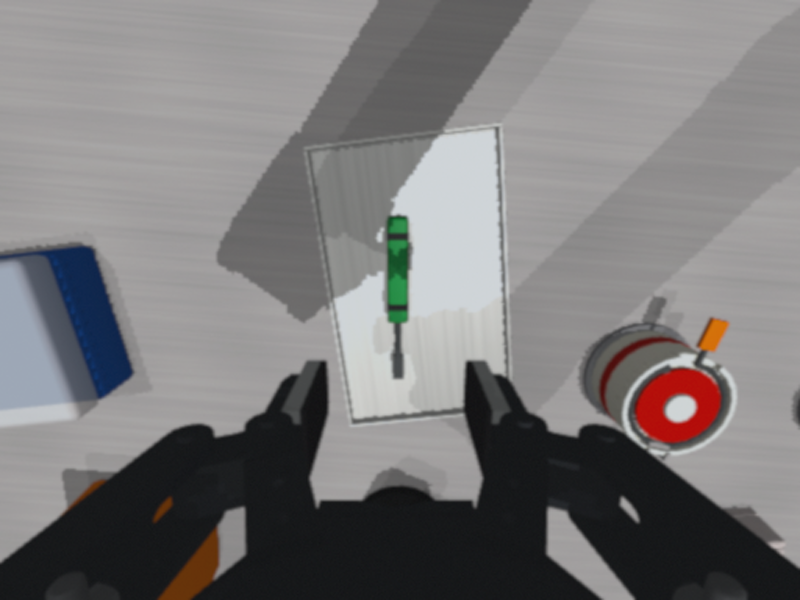

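View pics/s10_b.png

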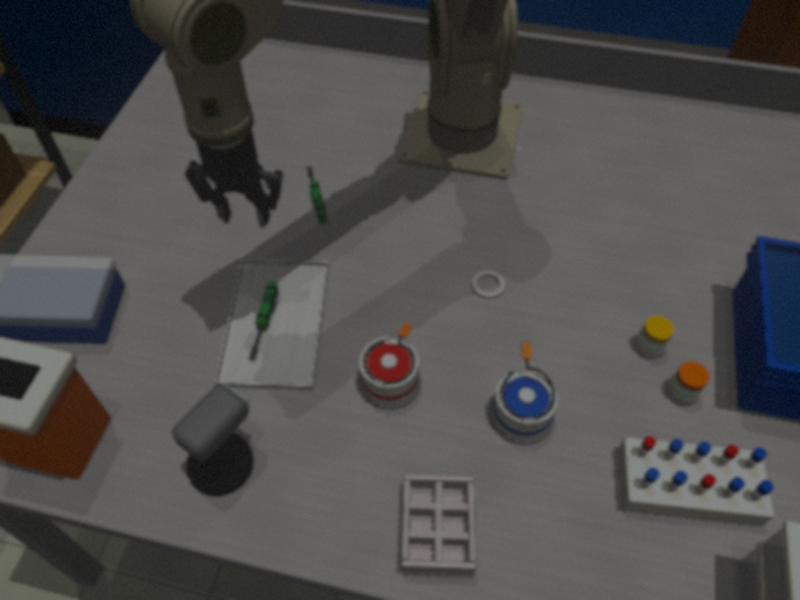

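The pick lies flat in the tray (wrist picture, handle (398,215)–(398,322)). The blue ring stands open with its tail at (526,350) in the scene picture. The red tail at (404,330) is unchanged from the first picture. The robot is clear of everything, so I'm handing in.

```bash
python3 -c "
from h import *
print(hand_in())"
```

```text
the job is handed in; nothing more can be done
None
```

The blue canister's ring is unlocked and standing open, and the pick is back in the tray. I handed the job in at about 23 s.

- **What I did:** I took the pick from the tray, slid its tip under the blue ring's orange tail and lifted. I then lowered the tip clear, withdrew, set the pick down on the tray floor near where it had lain, and moved the gripper up and away.
- **Ring height:** The last checks put the tail 39–40 mm higher than before by the scene camera (0.103 vs 0.064 m) and about 40 mm by the top camera (0.103 vs 0.063 m). It held that height after the tip left.
- **Pick:** Before release, the upward force of 1.7 N at the pickup height showed it was resting on the floor. The last pictures show it lying flat inside the rim.
- **Red ring:** I judged it only by eye. Its tail is where it was in the first picture, and nothing went near it.
- **Disagreements:** The two cameras differ by up to about 4 mm on the tail's sideways position, slightly more than the stated calibration error. The tip and tail showed the same offset, so it did not affect the insertion. No check failed.

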